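Check a blister carrier at the sloped reader

TASK

The reference blister is already loaded in the reader's drawer: push the drawer fully shut first. Then pick up the blister carrier with the green grip and hold its flat underside flush and centred on the reader's sloped window, squared up with it and pressed gently so that the sprung window sinks about half of its 10 mm travel and never bottoms out. Finish while still holding it there, do not let go; leave the blue carrier, the cartons, the jar and the bottle where they are.

Things in the scene. Friction and masses are not known exactly. Their poses are not given: they have to be found in the camera images.
- drawer (a joint): how far the reader's reference drawer stands open, in m (0 = fully shut, at most 0.09). It slides level along the reader's own x axis, shutting away from the robot's side, and needs about 2 N to move; it stays where it is left
- drawer_pull (a point): centre of the outer face of the steel pull bar (80 wide, 16 mm high) on the blue drawer front, 37 mm above the table; moves with the drawer. x = the direction in which the drawer shuts (push on this face), y left along the bar, z up. Shut, this face stands 25 mm in front of the reader's housing
- reader: the reader, fixed: housing 200 deep (x), 180 wide (y), flat top 75 mm high for 50 mm behind its front; behind that, between blue cheeks (115 high) and back wall (150 high), a black head 110 x 130 mm, hinged at its edge towards the drawer side, far edge raised, locked at a slope of 14 to 32 degrees. Origin: centre of underside; x from drawer side to back, z up
- window_face (a point): centre of the flat outer face of the sprung window on the head: aluminium plate 88 mm up the slope (x) by 112 mm across (y), yellow border outlining 70 x 98 mm, 20 mm proud of the head. x points up the slope, y level to the left, z out of the face (up and back towards the drawer side). Moves in when pressed; its slope does not yield
- window (a joint): how far the sprung window is pressed in, in m, straight along its face's inward normal: 0 = out, 0.010 = bottomed out. Takes about 1 N to start and then about 1 N per mm (about 6 N at half travel)
- green_carrier: carrier to use, loose, 60-120 g: flat white plate 64 (x) x 92 (y) x 6 mm, upright GREEN rib in the middle of its top, 40 long along x, 14 thick along y, top 48 mm above the underside; orange tablets 8.5 mm above it, 25 mm and more aside of the rib's middle. Origin: centre of its underside; z up the rib. Lies flat, left or right of the reader. When held, its x runs along the window's x, either way round
- blue_carrier: the other blister carrier, same shape and size as the green one but with a BLUE grip rib and red tablets, loose; leave it alone. Origin: centre of its underside
- orange_carton: white medicine carton with an orange band, 75 x 110 x 45 mm high, loose bystander. Origin: centre of its underside
- yellow_carton: yellow medicine carton with a blue band, 70 x 90 x 100 mm high, loose bystander. Origin: centre of its underside
- white_carton: white medicine carton with a green band, 60 x 120 x 35 mm high, loose bystander. Origin: centre of its underside
- pill_jar: white pill jar with a green label, 60 mm across, 85 mm high, loose bystander. Origin: centre of its underside
- amber_bottle: amber bottle, 54 mm across, 110 mm high, loose bystander. Origin: centre of its underside

How it is judged:
By the outcome, as a careful person would: the job done as asked, in the order asked, and still so for the second after the job is handed in, while the arm keeps its last pose, push and grip.
It also fails if it takes over 58 s, if anything falls off the work surface, if the arm or the gripper's body presses on something with over 40 N, if the wrist force passes 120 N, or if a joint passes its speed limit or range.

ROBOT

A 7-joint arm with a two-finger parallel gripper is mounted at the origin on the work surface. World frame = base frame: x ahead of the robot, y to its left, z up, the work surface at z = 0. Lengths are in m, angles in rad, forces in N, time in s.
With the tool pointing down it reaches from about 0.425 to 0.975 m from the base axis. Payload 16.7 kg.
Tool frame: the origin (TCP) lies midway between the tips of the shut fingers; the grasp point (between the pads) lies 19 mm behind it; z points along the fingers, y is the direction in which the jaws open and shut (so a half turn about z gives the same grasp; the last joint's range is limited). The gripper opens to 85 mm and grips with 20 to 120 N. Pads are 22 mm wide; open, the fingers measure 114 mm over their backs; the gripper's body (76 mm by 85 mm) begins 54 mm behind the grasp point. The pads swing forward as they close: fully open they stand 13 mm farther back than shut.
Start: joints at [-1.442, 0.426, 0.074, 1.606, -0.034, 1.111, -0.067], TCP at [0.185, 0.649, 0.231] pointing down, gripper open.
Joint ranges: [-2.85, 2.85], [-0.5, 2.14], [-1.23, 1.37], [0.21, 2.46], [-1.02, 4.16], [0.16, 2.05], [-2.73, 2.73]. Speed limits (rad/s): [1.89, 1.89, 2.39, 2.39, 3.01, 3.01, 3.01].

INTERFACE

Orientations are given as a rotation vector (axis times angle).
In Python, from bench import ctrl, imaging gives the robot as it stands.
- The arm moves only by the tool drive_tool, never from a script. Its arguments are lists of equal length, an entry for each row: "jaw": the opening, from -1 (shut) to 1 (fully open), so that 0 is half open; "offset": the shift along the tool's x, y, z in mm, a list of three; "delta_rot": the turn, a rotation vector about the tool's x, y, z in degrees, a list of three. In form: {"jaw": [jaw, ...], "offset": [[x, y, z], ...], "delta_rot": [[rx, ry, rz], ...]}. A call has 1 to 8 rows; each row is the pose to reach, as a shift and turn from the pose commanded when the call began, along the tool's axes at that moment; what a row does not reach only later rows make up. A row lasts 1/10 s, in which the tool goes at most 50 mm and 8.59 degrees, less where a joint would pass 70% of its speed; a pose out of reach is approached as far as the arm can. A call with a gripper value outside its range is refused whole. The fingers move at their own pace and stop on an object; "force" is the grip in N (left out, the last holds). Time passes only in rows, so rows that repeat a pose let the fingers close. It gives the time, the measured TCP pose, the force and the opening at its end, in the units of the state.
- ctrl.get_obs(): the state, without advancing time (a new reading comes with each control period).
- imaging.capture(name): name is "side" or "top"; returns a dict with "frame" (420x560x3 uint8, blue, green, red), "depth" (420x560 float32, m along the optical axis (not along the pixel's ray), 0 where there is no reading), "intrinsics" (3x3 intrinsics, pixels), "R" (3x3) and "t" (3): a world point X has camera coordinates R X + t. Camera axes: x right, y down, z forward; pixel columns grow to the right and rows downward; lengths in m; the calibration is good to about 2 mm. A picture is of the moment at which its call begins.
- ctrl.finish_job(): hands the job in, once; it reports no verdict.
The state is a dict: "t": time; "joint_pos": joint angles; "dq": joint speeds; "tau": joint torques, N m; "tool_pos": TCP position; "eef_rot": TCP orientation; "wrist_force": force on the tool from outside, world axes, zero at the start; "torque": the same for the moment, N m; "finger_gap": opening from 0.0 (shut) to 1.0 (fully open).
Only numpy, scipy, OpenCV 4.12 (cv2) and the standard library are available. Lean on these libraries where they do the work, as an engineer would, in place of code of your own. Each camera call takes 0.05 s, during which the arm holds its last target. There are 200 camera calls.

## Working session

There is one attempt and no reset: what is moved stays moved. The work goes in short steps, Python scripts to look and compute and a tool call to move; the robot and the scene stay as the last step left them, time stands still between calls to the robot, and variables do not carry over. Pictures are saved under pics/ and viewed, about 8 in all and at most 12, crops included, and the job is handed in when it is done.

Besides the shell and the picture viewer there is one more tool, called after "Emit:" as a command line: name --argument value ..., lists and objects as JSON in quotes. drive_tool: Moves the arm, as the interface text tells. Its arguments: {"type":"object","properties":{"jaw":{"type":"array"},"offset":{"type":"array"},"delta_rot":{"type":"array"},"force":{"type":"number"}},"required":["jaw","offset","delta_rot"]}

```bash
mkdir -p pics
cat > h.py <<'E'
import numpy as np, cv2
from scipy.spatial.transform import Rotation as Ro
from bench import ctrl, imaging
def cap(n):
    d=imaging.capture(n); K,R,t=d["intrinsics"],d["R"],d["t"]; z=d["depth"]
    v,u=np.mgrid[:z.shape[0],:z.shape[1]]
    c=np.stack([(u-K[0,2])/K[0,0]*z,(v-K[1,2])/K[1,1]*z,z],-1)
    P=(c-t)@R; P[z==0]=np.nan
    return d["frame"],P,d
E
python3 - <<'E'
from h import *
o=ctrl.get_obs(); print({k:np.round(v,3) for k,v in o.items()})
for n in("top","side"):
    f,P,d=cap(n); cv2.imwrite(f"pics/{n}0.png",f); np.savez(f"{n}0.npz",f=f,P=P)
    print(n,np.round(-d["R"].T@d["t"],3),np.round(d["R"],2).tolist())
E
```

```text
{'t': np.float64(0.0), 'joint_pos': array([-1.443,  0.427,  0.074,  1.607, -0.034,  1.111, -0.067]), 'dq': array([ 0.001, -0.   ,  0.   ,  0.001,  0.001,  0.001,  0.   ]), 'tau': array([ 1.0000e-03, -9.4982e+01,  3.7610e+00, -4.6352e+01,  1.9000e-02,
        1.0000e-02,  0.0000e+00]), 'tool_pos': array([0.185, 0.649, 0.231]), 'eef_rot': array([-4.350e-01, -3.111e+00,  2.000e-03]), 'wrist_force': array([0.319, 0.186, 0.852]), 'torque': array([ 0.008,  0.017, -0.041]), 'finger_gap': np.float64(0.999)}
top [0.35  0.012 1.598] [[0.02, -1.0, 0.01], [-0.99, -0.02, -0.13], [0.13, -0.01, -0.99]]
side [ 0.393 -1.248  1.008] [[0.99, -0.12, 0.02], [-0.05, -0.58, -0.81], [0.11, 0.81, -0.58]]
```

View pics/top0.png

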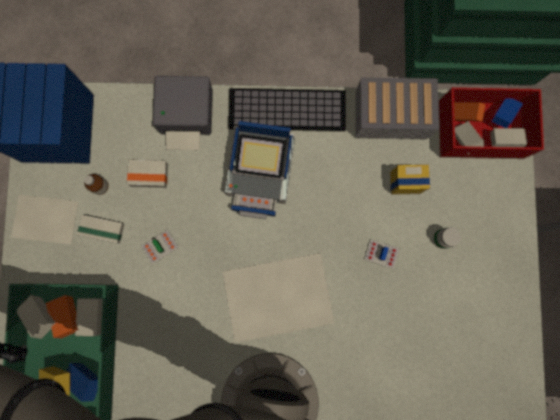

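View pics/side0.png

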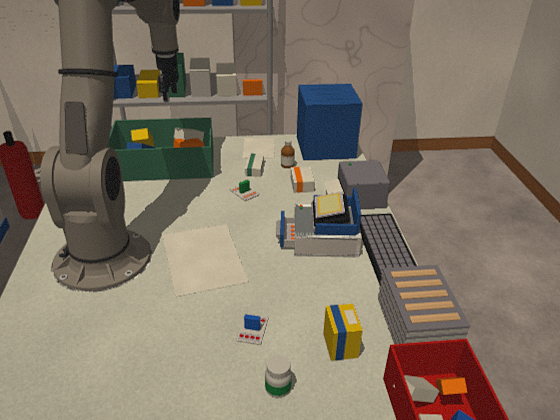

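The top view shows the green carrier at px (159,245), the reader with its window at (261,156), the drawer front at (254,207), and the blue carrier at (381,252). The side view agrees. Next I'll measure them.

Run:
```python
from h import *
D=np.load("top0.npz"); f,P=D["f"],D["P"]
S=np.load("side0.npz"); fs,Ps=S["f"],S["P"]
def rep(n,Q): 
    print(n,len(Q),"mean",np.round(Q.mean(0),4),"med",np.round(np.median(Q,0),4)); 
def plane(Q):
    for _ in range(4):
        c=Q.mean(0); n=np.linalg.svd(Q-c)[2][2]; n*=np.sign(n[2]); r=(Q-c)@n; Q=Q[abs(r)<max(.003,2*r.std())*.9]
    return c,n,r.std()
def rect(n,Q): 
    r=cv2.minAreaRect((Q[:,:2]*1000).astype(np.float32)); print(n,len(Q),"rect mm",np.round(r[0],1),np.round(r[1],1),round(r[2],1),"z",np.round(np.nanpercentile(Q[:,2],[5,50,95]),4))
for nm,F,X,(u0,u1,v0,v1) in(("top",f,P,(225,300,120,220)),("side",fs,Ps,(270,370,180,260))):
    sub=F[v0:v1,u0:u1]; Q=X[v0:v1,u0:u1]; hsv=cv2.cvtColor(sub,cv2.COLOR_BGR2HSV)
    ok=np.isfinite(Q[...,2])
    m=(hsv[...,0]>12)&(hsv[...,0]<35)&(hsv[...,1]>60)&(hsv[...,2]>90)&ok&(Q[...,2]>.07)
    q=Q[m]; c,n,s=plane(q); print(nm,"window",len(q),np.round(c,4),np.round(n,4),"slope",np.degrees(np.arccos(n[2])),"yaw",np.degrees(np.arctan2(-n[1],-n[0])),s)
    ax=np.array([-n[0],-n[1],0]);ax/=np.linalg.norm(ax);y=np.cross([0,0,1],ax);xs=np.cross(y,n)
    q=q[abs((q-c)@n)<.004]
    for a in(xs,y): print("  ext",np.round(np.percentile((q-c)@a,[0,2,50,98,100]),4))
    E=[np.mean(np.percentile((q-c)@a,[1,99])) for a in(xs,y)]; print("  mid",np.round(c+E[0]*xs+E[1]*y,4))
    # blue
    b=(hsv[...,0]>100)&(hsv[...,0]<130)&(hsv[...,1]>100)&ok
    for lo,hi in((.01,.072),(.105,.125),(.14,.16)):
        k=b&(Q[...,2]>lo)&(Q[...,2]<hi)
        if k.sum()>5: rect(f"{nm} blue z{lo}",Q[k])
    k=ok&(abs(Q[...,2]-.075)<.005)&(hsv[...,1]<90); rect(nm+" flat top",Q[k])
for nm,F,X,(u0,u1,v0,v1) in(("top",f,P,(135,185,225,270)),("side",fs,Ps,(225,265,172,204))):
    sub=F[v0:v1,u0:u1]; Q=X[v0:v1,u0:u1]; hsv=cv2.cvtColor(sub,cv2.COLOR_BGR2HSV); ok=np.isfinite(Q[...,2])
    g=(hsv[...,0]>45)&(hsv[...,0]<90)&(hsv[...,1]>110)&ok
    rect(nm+" green",Q[g]); 
    k=g&(Q[...,2]>.038); 
    if k.sum()>4: rect(nm+" ribtop",Q[k])
    k=ok&(Q[...,2]>.0035)&(Q[...,2]<.06); rect(nm+" plate",Q[k])
o=cv2.resize(f[115:275,130:310],None,fx=4.2,fy=3.7,interpolation=cv2.INTER_CUBIC); cv2.imwrite("pics/crop.png",cv2.convertScaleAbs(o,alpha=1.4))
```

```text
top window 975 [0.6917 0.0371 0.1355] [-0.2485  0.0371  0.9679] slope 14.55215246607824 yaw -8.48819675021418 0.0022468686892068595
  ext [-0.0377 -0.0354 -0.0002  0.0356  0.0382]
  ext [-0.051  -0.0485  0.0001  0.0493  0.0514]
  mid [0.6921 0.0372 0.1356]
top blue z0.01 159 rect mm [684.   43.7] [143.9 283.8] 80.5 z [0.0426 0.0607 0.0659]
top blue z0.105 257 rect mm [711.8  36.1] [160.7 121.7] 84.0 z [0.1066 0.1137 0.1215]
top blue z0.14 242 rect mm [774.2  27.2] [145.6  14.4] 83.3 z [0.142  0.1483 0.1542]
top flat top 1405 rect mm [687.8  38.6] [179.9 201.2] 83.0 z [0.0707 0.0746 0.0788]
side window 449 [0.6909 0.039  0.1352] [-0.2579  0.0398  0.9654] slope 15.123854313345069 yaw -8.764707933759103 0.001490300541946751
  ext [-0.0366 -0.0338  0.001   0.0346  0.037 ]
  ext [-0.0529 -0.0472  0.0001  0.053   0.0591]
  mid [0.6913 0.0413 0.1352]
side blue z0.01 114 rect mm [678.7  39.5] [134.2 270.8] 83.2 z [0.0221 0.06   0.0652]
side blue z0.105 256 rect mm [709.5  32.6] [171.8 132.3] 87.4 z [0.106  0.1119 0.1203]
side blue z0.14 117 rect mm [774.6  27.3] [154.8  12.7] 82.9 z [0.142  0.1487 0.1519]
side flat top 890 rect mm [710.2 102. ] [359.8 230.6] 70.7 z [0.0707 0.074  0.0782]
top green 45 rect mm [443.5 329.4] [37.1  9.6] 31.7 z [0.0391 0.0473 0.0523]
top ribtop 43 rect mm [443.5 329.4] [37.1  9.6] 31.7 z [0.0405 0.0475 0.0523]
top plate 690 rect mm [441.6 332. ] [130.7 147.8] 1.1 z [0.0038 0.0068 0.047 ]
side green 112 rect mm [452.6 384.2] [152.9  34.3] 78.8 z [0.0103 0.0316 0.0492]
side ribtop 35 rect mm [442.  329.5] [36.5 19.1] 19.3 z [0.0388 0.0457 0.0498]
side plate 366 rect mm [443.1 368.2] [220.5 138.7] 88.0 z [0.0038 0.0093 0.0462]
```

View pics/crop.png

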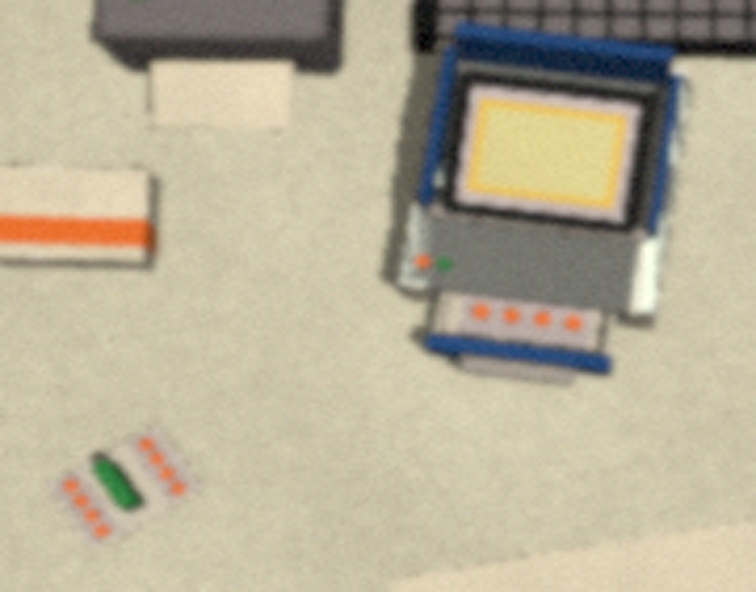

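The crop shows the drawer pull at crop (515,368), the green rib running from about (100,460) to (135,505), and the window squared inside its cheeks. The reader yaw is about -7°. Now I'll get the pull position in the reader frame and add a move helper.

```bash
cat >> h.py <<'E'
def R_tool(x,z):
    z=np.array(z,float);z/=np.linalg.norm(z);x=np.array(x,float);x-=x@z*z;x/=np.linalg.norm(x)
    return np.stack([x,np.cross(z,x),z],1)
def go(p,R,cmd=None):
    """offset (mm), delta_rot (deg) from commanded (default measured) pose"""
    o=ctrl.get_obs(); p0,R0=(o["tool_pos"],Ro.from_rotvec(o["eef_rot"]).as_matrix()) if cmd is None else cmd
    return np.round(R0.T@(np.array(p)-p0)*1000,1),np.round(np.degrees(Ro.from_matrix(R0.T@R).as_rotvec()),2)
YAW=np.radians(-7.2)
X=np.array([np.cos(YAW),np.sin(YAW),0]);Y=np.array([-np.sin(YAW),np.cos(YAW),0])
O=np.array([.6817,.0387,0])
E
python3 - <<'E'
from h import *
D=np.load("top0.npz"); P=D["P"][120:225,215:305].reshape(-1,3);hs=cv2.cvtColor(D["f"],cv2.COLOR_BGR2HSV)[120:225,215:305].reshape(-1,3)
ok=np.isfinite(P[:,2]);P=P[ok];hs=hs[ok]
L=np.c_[(P-O)@X,(P-O)@Y,P[:,2]]*1000
for lo in range(-200,-85,5):
    k=(L[:,0]>=lo)&(L[:,0]<lo+5)&(L[:,2]>15)
    if k.sum()>3: print(lo,k.sum(),"y",np.round(np.percentile(L[k,1],[2,98])),"z",np.round(np.percentile(L[k,2],[5,50,95])))
S=np.load("side0.npz")["P"][180:270,260:370].reshape(-1,3);S=S[np.isfinite(S[:,2])]
L=np.c_[(S-O)@X,(S-O)@Y,S[:,2]]*1000
for lo in range(-200,-95,5):
    k=(L[:,0]>=lo)&(L[:,0]<lo+5)&(L[:,2]>22)&(abs(L[:,1])<110)
    if k.sum()>3: print("s",lo,k.sum(),"y",np.round(np.percentile(L[k,1],[2,98])),"z",np.round(np.percentile(L[k,2],[5,50,95])))
o=ctrl.get_obs();print(np.round(Ro.from_rotvec(o["eef_rot"]).as_matrix(),3))
print(go(O+X*-.22+[0,0,.2],R_tool(X,[0,0,-1])),go(O+X*-.22+[0,0,.2],R_tool(-X,[0,0,-1])), O-.22*X)
E
```

```text
-155 19 y [-28.  35.] z [33. 40. 48.]
-150 48 y [-38.  37.] z [38. 43. 49.]
-145 46 y [-39.  35.] z [39. 44. 49.]
-140 113 y [-62.  61.] z [29. 56. 65.]
-135 74 y [-60.  62.] z [55. 61. 66.]
-130 59 y [-63.  62.] z [55. 61. 65.]
-125 11 y [-58.  61.] z [16. 17. 40.]
-120 44 y [-59.  53.] z [16. 20. 36.]
-115 61 y [-58.  60.] z [16. 20. 33.]
-110 65 y [-60.  60.] z [16. 20. 38.]
-105 68 y [-59.  59.] z [17. 22. 38.]
-100 57 y [-56.  62.] z [15. 21. 33.]
-95 196 y [-87.  85.] z [17. 68. 77.]
-90 134 y [-84.  83.] z [17. 73. 81.]
s -155 7 y [-38. -18.] z [33. 40. 43.]
s -150 29 y [-40.  35.] z [37. 44. 48.]
s -145 25 y [-44.  32.] z [33. 43. 48.]
s -140 51 y [-66.  63.] z [30. 58. 63.]
s -135 54 y [-66.  58.] z [29. 60. 65.]
s -130 44 y [-66.  59.] z [26. 59. 64.]
s -125 13 y [-63.  66.] z [24. 33. 37.]
s -120 15 y [-64.  61.] z [22. 31. 38.]
s -115 18 y [-62.  63.] z [22. 30. 38.]
s -110 15 y [-62.  61.] z [23. 26. 37.]
s -105 33 y [-62.  62.] z [22. 26. 38.]
s -100 17 y [-63.  63.] z [22. 25. 38.]
[[-0.962  0.274 -0.   ]
 [ 0.274  0.962 -0.001]
 [-0.    -0.001 -1.   ]]
(array([-427.5, -483.8,   31.3]), array([-0.0000e+00,  1.0000e-01,  1.7128e+02])) (array([-427.5, -483.8,   31.3]), array([-0.06, -0.  , -8.72])) [0.46343477 0.06627331 0.        ]
```

Run:
```python
from h import *
print(go(O+X*-.195+[0,0,.12],R_tool(-X,[0,0,-1])))
```

```text
(array([-452.2, -479.9,  111.3]), array([-0.06, -0.  , -8.72]))
```

Emit:
drive_tool --jaw '[-1, -1, -1, -1, -1, -1, -1, -1]' --offset '[[-452, -480, 30], [-452, -480, 30], [-452, -480, 30], [-452, -480, 30], [-452, -480, 30], [-452, -480, 30], [-452, -480, 30], [-452, -480, 30]]' --delta_rot '[[0, 0, -8.7], [0, 0, -8.7], [0, 0, -8.7], [0, 0, -8.7], [0, 0, -8.7], [0, 0, -8.7], [0, 0, -8.7], [0, 0, -8.7]]' --force 60

```text
t: 0.9
tool_pos: [0.3692, 0.2922, 0.213]
eef_rot: [-0.198, -3.135, -0.0]
wrist_force: [1.6, 1.0, 0.7]
finger_gap: -0.003
```

Run:
```python
from h import *
o=ctrl.get_obs();print(o["t"],np.round(o["tool_pos"],4),np.round(o["joint_pos"],2),o["finger_gap"])
print(go(O+X*-.195+[0,0,.034],R_tool(-X,[0,0,-1])))
```

```text
0.9 [0.3692 0.2922 0.213 ] [-1.    0.11  0.21  2.08 -0.03  0.96  0.67] -0.0031614815460258715
(array([-146.9, -212.3,  179. ]), array([ 0.01, -0.01, -0.02]))
```

Emit:
drive_tool --jaw '[-1, -1, -1, -1, -1, -1, -1, -1]' --offset '[[-147, -212, 40], [-147, -212, 40], [-147, -212, 60], [-147, -212, 90], [-147, -212, 130], [-147, -212, 178], [-147, -212, 178], [-147, -212, 178]]' --delta_rot '[[0, 0, 0], [0, 0, 0], [0, 0, 0], [0, 0, 0], [0, 0, 0], [0, 0, 0], [0, 0, 0], [0, 0, 0]]'

```text
t: 1.7
tool_pos: [0.4854, 0.0625, 0.0307]
eef_rot: [-0.202, -3.128, 0.007]
wrist_force: [-0.5, -0.4, 0.9]
finger_gap: 0.004
```

Run:
```python
from h import *
o=ctrl.get_obs();print(o["t"],np.round(o["tool_pos"],4),np.round((o["tool_pos"]-O)@np.c_[X,Y],4),np.round(o["joint_pos"],2))
print(go(O+X*-.195+[0,0,.034],R_tool(-X,[0,0,-1])))
```

```text
1.7 [0.4854 0.0625 0.0307] [-0.1977 -0.001 ] [-0.53  0.44  0.33  2.18 -0.26  0.56  1.43]
(array([-2.7,  0.9, -3.3]), array([-0.27, -0.39, -0.18]))
```

Emit:
drive_tool --jaw '[-1, -1, -1, -1, -1, -1, -1, -1]' --offset '[[-12, 0, -2], [-25, 0, -2], [-32, 0, -2], [-38, 0, -2], [-44, 0, -2], [-49, 0, -2], [-54, 0, -2], [-56, 0, -2]]' --delta_rot '[[0, 0, 0], [0, 0, 0], [0, 0, 0], [0, 0, 0], [0, 0, 0], [0, 0, 0], [0, 0, 0], [0, 0, 0]]'

```text
t: 2.5
tool_pos: [0.5439, 0.0583, 0.0371]
eef_rot: [0.198, 3.135, -0.0]
wrist_force: [-1.3, -0.4, 1.1]
finger_gap: -0.004
```

Emit:
drive_tool --jaw '[-1, -1, -1, -1]' --offset '[[-1, 0, 0], [-3, 0, 0], [-4, 0, 0], [-4, 0, 0]]' --delta_rot '[[0, 0, 0], [0, 0, 0], [0, 0, 0], [0, 0, 0]]'

```text
t: 2.9
tool_pos: [0.5475, 0.0578, 0.0371]
eef_rot: [0.198, 3.135, -0.0]
wrist_force: [-0.2, -0.6, -0.3]
finger_gap: -0.001
```

Run:
```python
from h import *
o=ctrl.get_obs();print(o["t"],np.round(o["tool_pos"],4),np.round((o["tool_pos"]-O)@np.c_[X,Y],4),o["wrist_force"])
```

```text
2.9 [0.5475 0.0578 0.0371] [-0.1355  0.0021] [-0.16318896 -0.56769341 -0.30930671]
```

Emit:
drive_tool --jaw '[-1, -1, -1]' --offset '[[-2, 0, 0], [-4, 0, 0], [-4, 0, 0]]' --delta_rot '[[0, 0, 0], [0, 0, 0], [0, 0, 0]]'

```text
t: 3.2
tool_pos: [0.5518, 0.0573, 0.0371]
eef_rot: [0.198, 3.135, -0.0]
wrist_force: [0.2, 0.4, 0.2]
finger_gap: 0.004
```

Run:
```python
from h import *
f,P,d=cap("side"); cv2.imwrite("pics/side1.png",cv2.resize(f[170:270,250:380],None,fx=6,fy=6,interpolation=cv2.INTER_CUBIC))
```

```text
(no output)
```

View pics/side1.png

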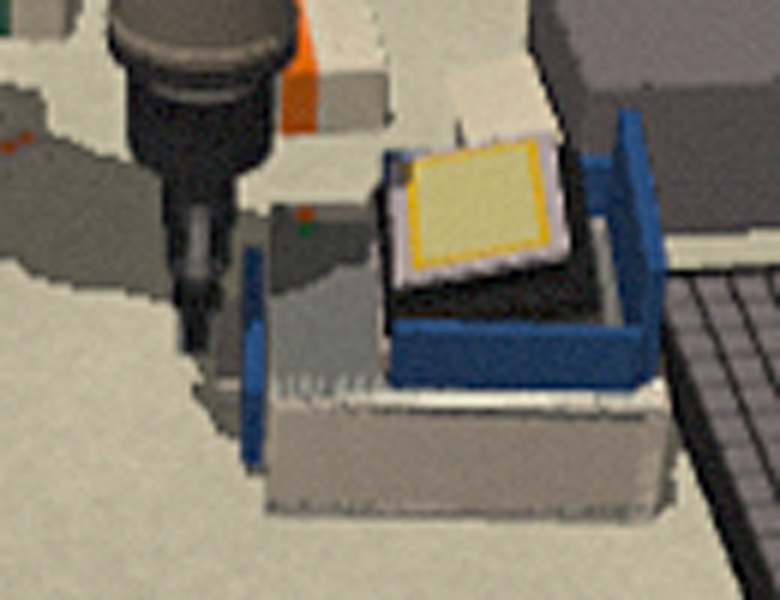

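The finger (crop px ~(200,340)) is against the pull, and the blue front (255,360) is almost at the housing. I'll push until the force rises.

Emit:
drive_tool --jaw '[-1, -1, -1]' --offset '[[-1.5, 0, 0], [-3, 0, 0], [-3, 0, 0]]' --delta_rot '[[0, 0, 0], [0, 0, 0], [0, 0, 0]]'

```text
t: 3.55
tool_pos: [0.5537, 0.0571, 0.037]
eef_rot: [-0.197, -3.134, 0.0]
wrist_force: [-5.7, 1.1, 3.3]
finger_gap: 0.0
```

Emit:
drive_tool --jaw '[-1, -1, -1]' --offset '[[-1.5, 0, 0], [-3, 0, 0], [-3, 0, 0]]' --delta_rot '[[0, 0, 0], [0, 0, 0], [0, 0, 0]]'

```text
t: 3.85
tool_pos: [0.5538, 0.0569, 0.0364]
eef_rot: [-0.197, -3.128, 0.0]
wrist_force: [-21.0, 3.9, 14.4]
finger_gap: 0.001
```

The drawer hit a hard stop: force rose to 21 N with x unchanged, so it is shut. Retract, and refine the rib angle from the tablets.

Emit:
drive_tool --jaw '[-1, -1, -0.4, 0, 0, 0, 0, 0]' --offset '[[30, 0, 0], [60, 0, 0], [70, 0, -40], [70, 0, -90], [70, 0, -110], [70, 0, -110], [70, 0, -110], [70, 0, -110]]' --delta_rot '[[0, 0, 0], [0, 0, 0], [0, 0, 0], [0, 0, -8], [0, 0, -16], [0, 0, -24], [0, 0, -32], [0, 0, -38]]'

```text
t: 4.65
tool_pos: [0.4884, 0.0655, 0.1476]
eef_rot: [-0.842, 3.025, 0.0]
wrist_force: [0.1, -0.1, -0.5]
finger_gap: 0.498
```

Run:
```python
from h import *
o=ctrl.get_obs();print(o["t"],np.round(o["tool_pos"],4),np.round(o["joint_pos"],2),o["finger_gap"])
for nm,(u0,u1,v0,v1) in(("top",(135,185,225,270)),("side",(222,268,172,206))):
    D=np.load(nm+"0.npz");f=D["f"][v0:v1,u0:u1];Q=D["P"][v0:v1,u0:u1];h=cv2.cvtColor(f,cv2.COLOR_BGR2HSV).astype(int);ok=np.isfinite(Q[...,2])
    m=((h[...,0]<15)|(h[...,0]>170))&(h[...,1]>90)&ok&(np.linalg.norm(Q[...,:2]-[.4435,.3295],axis=-1)<.07)
    q=Q[m][:,:2]; r=cv2.minAreaRect((q*1000).astype(np.float32)); print(nm,m.sum(),np.round(r[0],1),np.round(r[1],1),r[2])
    c=np.mean(q,0); lab=cv2.kmeans((q*1000).astype(np.float32),2,None,(3,50,.01),10,0)
    k=lab[2]; dv=k[0]-k[1]; print("  centres",np.round(k,1).tolist(),"mid",k.mean(0),"carrier y angle",np.degrees(np.arctan2(*dv[::-1]))%180)
    for i in(0,1):
        s=q[lab[1].ravel()==i]; w=np.linalg.svd(s-s.mean(0))[2][0]; print("  row angle",np.degrees(np.arctan2(w[1],w[0]))%180)
    g=(h[...,0]>45)&(h[...,0]<90)&(h[...,1]>80)&ok&(Q[...,2]>.035)&(np.linalg.norm(Q[...,:2]-[.4435,.3295],axis=-1)<.04); s=Q[g];w=np.linalg.svd(s[:,:2]-s[:,:2].mean(0))[2][0]; print("  rib",g.sum(),s.mean(0),np.degrees(np.arctan2(w[1],w[0]))%180)
```

```text
4.65 [0.4884 0.0655 0.1476] [-0.51  0.23  0.28  2.1  -0.09  0.81  1.94] 0.49833008147776536
top 97 [442.8 332. ] [52.3 73. ] 33.73353958129883
  centres [[427.1000061035156, 358.79998779296875], [460.8999938964844, 306.5]] mid [444.00378 332.64334] carrier y angle 122.85756
  row angle 34.64151264511074
  row angle 33.14980073745846
  rib 59 [0.44327309 0.33018731 0.04616655] 35.54641184914999
side 35 [438.6 335.3] [59.5 79. ] 38.52644729614258
  centres [[461.20001220703125, 311.1000061035156], [411.8999938964844, 355.3999938964844]] mid [436.53668 333.22696] carrier y angle 138.08052
  row angle 44.14804741171224
  row angle 55.195636251443226
  rib 51 [0.44215384 0.32997225 0.043001  ] 29.029853738916785
```

Run:
```python
from h import *
a=np.radians(213.3);print(go([.4435,.330,.11],R_tool([np.cos(a),np.sin(a),0],[0,0,-1])))
```

```text
(array([-98.2, 249.7,  37.7]), array([-0.02,  0.07, -2.19]))
```

Emit:
drive_tool --jaw '[0, 0, 0, 0, 0, 0, 0, 0]' --offset '[[-98, 249.7, 0], [-98, 249.7, 0], [-98, 249.7, 0], [-98, 249.7, 10], [-98, 249.7, 38], [-98, 249.7, 38], [-98, 249.7, 38], [-98, 249.7, 38]]' --delta_rot '[[0, 0, -2.2], [0, 0, -2.2], [0, 0, -2.2], [0, 0, -2.2], [0, 0, -2.2], [0, 0, -2.2], [0, 0, -2.2], [0, 0, -2.2]]'

```text
t: 5.45
tool_pos: [0.4443, 0.33, 0.1089]
eef_rot: [0.893, -3.012, 0.001]
wrist_force: [0.6, -0.7, 0.4]
finger_gap: 0.504
```

Run:
```python
from h import *
o=ctrl.get_obs();print(o["t"],np.round(o["tool_pos"],4),np.round(o["joint_pos"],2),o["wrist_force"])
a=np.radians(213.3);print(go([.4435,.330,.015],R_tool([np.cos(a),np.sin(a),0],[0,0,-1])))
ims=[cap(n)[0] for n in("side","top")]
a=cv2.resize(ims[0][130:220,200:300],None,fx=4,fy=4,interpolation=cv2.INTER_CUBIC);b=cv2.resize(ims[1][205:295,110:210],None,fx=4,fy=4,interpolation=cv2.INTER_CUBIC)
cv2.imwrite("pics/pre.png",np.hstack([a,b]))
```

```text
5.45 [0.4443 0.33   0.1089] [-0.87  0.38  0.15  1.99 -0.08  0.77  1.46] [ 0.57175431 -0.67272611  0.38378228]
(array([ 0.6,  0.5, 93.9]), array([-0.03, -0.04, -0.28]))
```

View pics/pre.png

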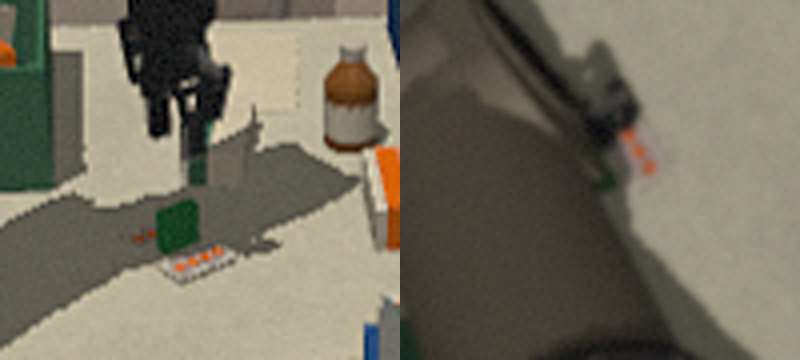

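The left crop shows the open fingers (~(175,120)) straight above the green rib (178,225), straddling its thickness. In the right crop the arm hides most of the carrier. Descend and grip.

Emit:
drive_tool --jaw '[0, 0, 0, 0, 0, 0]' --offset '[[0.5, 0.5, 30], [0.5, 0.5, 60], [0.5, 0.5, 80], [0.5, 0.5, 94], [0.5, 0.5, 94], [0.5, 0.5, 94]]' --delta_rot '[[0, 0, 0], [0, 0, 0], [0, 0, 0], [0, 0, 0], [0, 0, 0], [0, 0, 0]]'

```text
t: 6.15
tool_pos: [0.4443, 0.3299, 0.0158]
eef_rot: [-0.89, 3.012, 0.0]
wrist_force: [0.5, 0.3, 0.0]
finger_gap: 0.501
```

Emit:
drive_tool --jaw '[-0.3, -0.6, -0.8, -1, -1, -1, -1, -1]' --offset '[[0, 0, 0], [0, 0, 0], [0, 0, 0], [0, 0, 0], [0, 0, 0], [0, 0, 0], [0, 0, 0], [0, 0, 0]]' --delta_rot '[[0, 0, 0], [0, 0, 0], [0, 0, 0], [0, 0, 0], [0, 0, 0], [0, 0, 0], [0, 0, 0], [0, 0, 0]]' --force 60

```text
t: 6.95
tool_pos: [0.4442, 0.3307, 0.0162]
eef_rot: [-0.891, 3.011, 0.001]
wrist_force: [-1.9, -1.6, 9.9]
finger_gap: 0.151
```

Run:
```python
from h import *
o=ctrl.get_obs();print(o["t"],np.round(o["tool_pos"],4),np.round(Ro.from_rotvec(o["eef_rot"]).as_matrix(),4).tolist(),o["finger_gap"],o["wrist_force"])
```

```text
6.95 [0.4442 0.3307 0.0162] [[-0.8389, -0.5444, 0.0011], [-0.5444, 0.8389, 0.0011], [-0.0015, 0.0003, -1.0]] 0.15090097558148105 [-1.90682101 -1.59823577  9.85523569]
```

Emit:
drive_tool --jaw '[-1, -1, -1, -1, -1, -1]' --offset '[[0, 0, -20], [0, 0, -60], [0, 0, -110], [0, 0, -160], [0, 0, -190], [0, 0, -190]]' --delta_rot '[[0, 0, 0], [0, 0, 0], [0, 0, 0], [0, 0, 0], [0, 0, 0], [0, 0, 0]]'

```text
t: 7.55
tool_pos: [0.4453, 0.3316, 0.2101]
eef_rot: [-0.89, 3.006, 0.006]
wrist_force: [1.2, 0.3, -1.5]
finger_gap: 0.152
```

```bash
cat > win.py <<'E'
from h import *
def window(n,k=4):
    caps=[cap(n) for _ in range(k)]; f=caps[0][0]; out=[]
    Q=np.nanmean([c[1] for c in caps],0)
    L=np.stack([(Q-O)@X,(Q-O)@Y,Q[...,2]],-1)
    a=L[...,0]; b=L[...,1]; m=np.isfinite(a)&(abs(a-.0104)<.036)&(abs(b)<.048)&(abs(L[...,2]-.1354-(a-.0104)*.264)<.008)
    q=L[m]; A=np.c_[q[:,0]-.0104,q[:,1],np.ones(len(q))]
    for _ in range(3):
        c=np.linalg.lstsq(A,q[:,2],rcond=None)[0]; r=q[:,2]-A@c; g=abs(r)<.005; q,A=q[g],A[g]
    h=cv2.cvtColor(f,cv2.COLOR_BGR2HSV); e=m&(h[...,0]>12)&(h[...,0]<35)&(h[...,1]>60)
    r=cv2.minAreaRect((L[e][:,:2]*1000).astype(np.float32))
    print(n,len(q),"slope",np.degrees(np.arctan(c[0])),"roll",np.degrees(np.arctan(c[1])),"z at ctr",c[2],"std",r and round(float(np.std(q[:,2]-A@c)),4),"rect(reader frame)",np.round(r[0],1),np.round(r[1],1),round(r[2],2))
    return f,Q
E
python3 - <<'E' 2>/dev/null
from win import *
o=ctrl.get_obs();print(o["t"],np.round(o["tool_pos"],4),o["finger_gap"],o["wrist_force"])
R=Ro.from_rotvec(o["eef_rot"]).as_matrix();p=o["tool_pos"]
for n in("top","side"):
    f,Q=window(n)
    T=(Q-p)@R; np.save(n+"T.npy",T)
    h=cv2.cvtColor(f,cv2.COLOR_BGR2HSV); near=(np.abs(T)<[.06,.07,.05]).all(-1)
    g=near&(h[...,0]>45)&(h[...,0]<90)&(h[...,1]>90); print(n,"green",g.sum(),np.round(np.percentile(T[g],[2,50,98],axis=0)*1000,1).tolist() if g.sum() else"")
    pl=near&(T[...,2]>.002)&~g; print("  plate",pl.sum(),np.round(np.percentile(T[pl],[2,50,98],axis=0)*1000,1).tolist() if pl.sum() else "")
    v,u=np.where(near); 
    if len(u):
        c=f[max(v.min()-10,0):v.max()+10,max(u.min()-10,0):u.max()+10]; cv2.imwrite(f"pics/held_{n}.png",cv2.resize(c,(400,400),interpolation=cv2.INTER_CUBIC))
cv2.imwrite("pics/held.png",np.hstack([cv2.imread(f"pics/held_{n}.png") for n in("top","side")]))
E
```

```text
7.55 [0.4453 0.3316 0.2101] 0.1522923005361281 [ 1.1582632   0.32826976 -1.49512649]
top 911 slope 14.418182218393031 roll -0.14295093587636054 z at ctr 0.13547180029259423 std 0.0017 rect(reader frame) [10.4 -0. ] [71.8 95.7] 0.13
top green 0 
  plate 142 [[-3.1, -46.1, 9.5], [18.3, -30.4, 13.5], [31.5, -12.2, 17.0]]
side 424 slope 14.605747975098579 roll 0.002094711776645243 z at ctr 0.13541626557352232 std 0.001 rect(reader frame) [ 9.6 -0. ] [69.7 95.3] 0.16
side green 56 [[-9.8, -20.8, -42.5], [17.9, -5.4, -8.3], [23.0, 8.2, 12.6]]
  plate 216 [[-27.3, -47.1, 5.8], [12.3, -15.4, 16.8], [34.5, 42.8, 21.7]]
```

View pics/held.png

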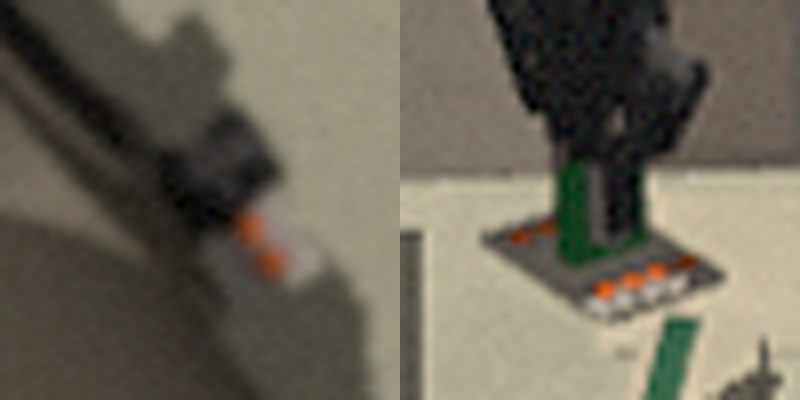

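The left crop shows the plate end with tablets beyond the fingers. The right crop shows the carrier held level and square, pads on the green rib (~(600,210)). Next, measure its in-hand offset and start moving.

```bash
python3 - <<'E' 2>/dev/null
from win import *
o=ctrl.get_obs();R=Ro.from_rotvec(o["eef_rot"]).as_matrix();p=o["tool_pos"]
for n in("side","top"):
    f,Q,d=cap(n); T=(Q-p)@R*1000
    m=(abs(T[...,0])<50)&(abs(T[...,1])<60)&(T[...,2]>5)&(T[...,2]<26)
    q=T[m]; r=cv2.minAreaRect(q[:,:2].astype(np.float32)); print(n,len(q),np.round(r[0],1),np.round(r[1],1),round(r[2],1))
    for y0 in range(-50,50,10):
        s=q[(q[:,1]>=y0)&(q[:,1]<y0+10)]
        if len(s)>5: print(y0,len(s),np.round([s[:,0].min(),s[:,0].max()],1),np.round(np.median(s[:,2]),1))
    c=np.linalg.lstsq(np.c_[q[:,:2],np.ones(len(q))],q[:,2],rcond=None)[0]; print("tilt deg x,y",np.degrees(c[:2]),c[2])
    h=cv2.cvtColor(f,cv2.COLOR_BGR2HSV); t=m&((h[...,0]<15)|(h[...,0]>172))&(h[...,1]>110); 
    for s in(-1,1):
        k=T[t&(T[...,1]*s>0)]
        if len(k): print("tablets",s,len(k),np.round([k[:,0].min(),k[:,0].max(),k[:,1].mean()],1))
E
```

```text
side 209 [ 0.6 -0.8] [ 70.4 101. ] 0.7
-50 37 [-29.8  34.9] 11.7
-40 32 [-27.4  32.4] 10.6
-30 25 [-34.4  36.1] 9.2
-20 23 [-31.6  34.6] 11.1
-10 34 [-33.7  35.8] 10.6
0 10 [-30.1  30.9] 12.0
10 9 [13.2 33.2] 10.4
20 16 [ 4.4 30.4] 11.0
30 12 [-2.4 31.5] 10.4
40 10 [ 0.1 30.1] 12.0
tilt deg x,y [1.15415157 0.10574315] 10.761021831642177
tablets -1 23 [-26.5  23.9 -28. ]
tablets 1 9 [ 0.1 23.3 34.6]
top 160 [ -0.3 -25.6] [64.1 43.1] 0.7
-50 35 [-2.9 31.4] 10.7
-40 49 [-32.2  32. ] 9.1
-30 40 [-31.7  31.5] 10.1
-20 30 [ 3.9 31.7] 11.9
-10 6 [28.1 31. ] 11.0
tilt deg x,y [-0.31372235  0.80573716] 10.814500314429532
tablets -1 18 [  2.1  23.9 -32.3]
```

```bash
cat >> h.py <<'E'
Yw=np.radians(-7.05);s_=np.radians(14.5)
Xw=np.array([np.cos(Yw),np.sin(Yw),0]);Z=np.array([0,0,1.])
xs=np.cos(s_)*Xw+np.sin(s_)*Z; n_=-np.sin(s_)*Xw+np.cos(s_)*Z; W=O+.0102*X+.1354*Z
RW=R_tool(-xs,-n_)
def status():
    o=ctrl.get_obs(); p=o["tool_pos"]-W; R=Ro.from_rotvec(o["eef_rot"]).as_matrix()
    print("t",round(o["t"],2),"rel window mm x,y,n",np.round([p@xs*1e3,p@np.cross(n_,xs)*1e3,p@n_*1e3],2),"rot err",np.round(np.degrees(Ro.from_matrix(RW.T@R).as_rotvec()),2),"F·n",round(o["wrist_force"]@n_,2),np.round(o["wrist_force"],1),"gap",round(float(o["finger_gap"]),3),"q",np.round(o["joint_pos"],2))
E
python3 -c "
from h import *
print(go(W+n_*.08,RW)); print(RW.T@np.eye(3)[2])"
```

```text
(array([ -33.7, -367.7,   -8.3]), array([  5.02, -13.96,  39.81]))
[-0.25038     0.         -0.96814764]
```

Emit:
drive_tool --jaw '[-1, -1, -1, -1, -1, -1, -1, -1]' --offset '[[-4, -40, -20], [-8, -85, -20], [-13, -130, -20], [-17, -175, -20], [-21, -220, -20], [-25, -265, -15], [-30, -310, -10], [-34, -350, -8]]' --delta_rot '[[0.6, -1.7, 5], [1.2, -3.5, 10], [1.9, -5.2, 15], [2.5, -7, 20], [3.1, -8.7, 25], [3.8, -10.5, 30], [4.4, -12.2, 35], [5, -14, 39.8]]'

```text
t: 8.85
tool_pos: [0.6636, 0.0529, 0.2126]
eef_rot: [0.183, 2.881, -0.022]
wrist_force: [-0.2, 0.9, -1.1]
finger_gap: 0.156
```

```bash
python3 -c "
from h import *
status();print(go(W+n_*.05,RW))"
```

```text
t 8.85 rel window mm x,y,n [-9.6  11.94 82.23] rot err [-0.02 -0.12  0.23] F·n -1.01 [-0.2  0.9 -1.1] gap 0.156 q [-0.58  0.32  0.44  1.87 -0.09  0.73  1.33]
(array([ -9.6, -11.9,  32.2]), array([ 0.02,  0.12, -0.23]))
```

Emit:
drive_tool --jaw '[-1, -1, -1, -1, -1]' --offset '[[-9.6, -12, 0], [-9.6, -12, 20], [-9.6, -12, 44], [-9.6, -12, 54], [-9.6, -12, 54]]' --delta_rot '[[0, 0, -0.2], [0, 0, -0.2], [0, 0, -0.2], [0, 0, -0.2], [0, 0, -0.2]]'

```text
t: 9.35
tool_pos: [0.6832, 0.0403, 0.1616]
eef_rot: [0.172, 2.885, -0.023]
wrist_force: [-0.8, 0.2, -0.8]
finger_gap: 0.152
```

```bash
cat > chk.py <<'E'
from h import *
def chk(name):
    status(); o=ctrl.get_obs()
    ims=[]
    for n,(u0,v0) in(("side",(250,150)),("top",(200,100))):
        f,Q,d=cap(n); ims.append(cv2.resize(f[v0:v0+110,u0:u0+130],None,fx=3,fy=3,interpolation=cv2.INTER_CUBIC))
        h=cv2.cvtColor(f,cv2.COLOR_BGR2HSV)
        T=np.stack([(Q-W)@xs,(Q-W)@np.cross(n_,xs),(Q-W)@n_],-1)*1000
        N=(o["tool_pos"]-W)@n_*1000-16
        m=(abs(T[...,0])<50)&(abs(T[...,1])<60)&(abs(T[...,2]-N-6)<4); q=T[m]
        if len(q)>20:
            r=cv2.minAreaRect(q[:,:2].astype(np.float32)); c=np.linalg.lstsq(np.c_[q[:,:2],np.ones(len(q))],q[:,2],rcond=None)[0]
            print(n,"plate",len(q),np.round(r[0],1),np.round(r[1],1),round(r[2],1),"tilt",np.round(np.degrees(c[:2]),2),"n ",c[2], "x",np.round(np.percentile(q[:,0],[1,99]),1),"y",np.round(np.percentile(q[:,1],[1,99]),1))
        t=(abs(T[...,0])<50)&(abs(T[...,1])<60)&(abs(T[...,2]-N-8)<6)&((h[...,0]<13)|(h[...,0]>172))&(h[...,1]>130)
        for s in(-1,1):
            k=T[t&(T[...,1]*s>0)]
            if len(k)>3: print("  tablets",s,len(k),np.round([k[:,0].min(),k[:,0].max(),k[:,1].mean()],1))
    cv2.imwrite(f"pics/{name}.png",cv2.convertScaleAbs(np.hstack(ims),alpha=1.3))
E
python3 -c "
from chk import *
chk('w1')" 2>/dev/null
```

```text
t 9.35 rel window mm x,y,n [-2.04  1.83 27.56] rot err [-0.02  0.09 -0.22] F·n -0.61 [-0.8  0.2 -0.8] gap 0.152 q [-0.51  0.41  0.41  1.87 -0.15  0.65  1.41]
side plate 247 [-1.6  0.3] [63.8 99.5] 0.3 tilt [0.13 0.19] n  17.22890196273574 x [-33.2  30.1] y [-46.6  45.2]
  tablets -1 18 [-26.2  23.2 -26.9]
  tablets 1 5 [-26.7  21.1  35.1]
```

View pics/w1.png

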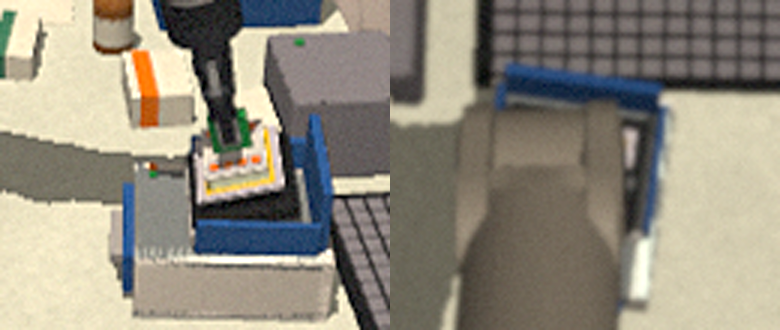

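Side crop: the carrier hovers parallel over the window, its border visible around the plate (~(235,170)). The measured tilt is about 0.2°. Now correct the last 2 mm and descend towards contact.

Emit:
drive_tool --jaw '[-1, -1, -1, -1]' --offset '[[-1, -1, 2], [-1.5, -1.5, 5], [-1.5, -1.5, 8], [-1.5, -1.5, 8]]' --delta_rot '[[0, 0, 0.1], [0, 0, 0.1], [0, 0, 0.1], [0, 0, 0.1]]'

```text
t: 9.85
tool_pos: [0.6871, 0.0387, 0.1556]
eef_rot: [0.175, 2.883, -0.021]
wrist_force: [-0.4, -0.2, -0.7]
finger_gap: 0.156
```

```bash
python3 -c "
from h import *
status()"
```

```text
t 9.85 rel window mm x,y,n [ 0.36  0.64 20.78] rot err [-0.09 -0.05 -0.11] F·n -0.63 [-0.4 -0.2 -0.7] gap 0.156 q [-0.5   0.43  0.4   1.87 -0.16  0.64  1.42]
```

Emit:
drive_tool --jaw '[-1, -1, -1, -1]' --offset '[[0, -0.5, 1.5], [0, -0.5, 3], [0, -0.5, 4], [0, -0.5, 4]]' --delta_rot '[[0, 0, 0], [0, 0, 0], [0, 0, 0], [0, 0, 0]]'

```text
t: 10.25
tool_pos: [0.6881, 0.038, 0.1518]
eef_rot: [0.175, 2.883, -0.021]
wrist_force: [0.2, 0.2, -0.4]
finger_gap: 0.153
```

```bash
python3 -c "
from h import *
status()"
```

```text
t 10.25 rel window mm x,y,n [ 0.46  0.09 16.84] rot err [-0.08 -0.05 -0.1 ] F·n -0.44 [ 0.2  0.2 -0.4] gap 0.153 q [-0.5   0.43  0.4   1.87 -0.16  0.63  1.42]
```

Emit:
drive_tool --jaw '[-1, -1, -1]' --offset '[[0, 0, 1], [0, 0, 2], [0, 0, 2]]' --delta_rot '[[0, 0, 0], [0, 0, 0], [0, 0, 0]]'

```text
t: 10.55
tool_pos: [0.6887, 0.0379, 0.1501]
eef_rot: [0.175, 2.882, -0.021]
wrist_force: [-1.4, 0.5, 1.9]
finger_gap: 0.156
```

```bash
python3 -c "
from h import *
status()"
```

```text
t 10.55 rel window mm x,y,n [ 0.62  0.1  15.01] rot err [-0.09 -0.07 -0.1 ] F·n 2.23 [-1.4  0.5  1.9] gap 0.156 q [-0.49  0.43  0.4   1.87 -0.17  0.63  1.42]
```

Emit:
drive_tool --jaw '[-1, -1, -1, -1, -1]' --offset '[[0.5, 0, 1], [0.5, 0, 2], [0.5, 0, 3], [0.5, 0, 3], [0.5, 0, 3]]' --delta_rot '[[0, 0, 0], [0, 0, 0], [0, 0, 0], [0, 0, 0], [0, 0, 0]]'

```text
t: 11.05
tool_pos: [0.6893, 0.0379, 0.1473]
eef_rot: [0.175, 2.882, -0.021]
wrist_force: [1.0, 0.2, 4.9]
finger_gap: 0.157
```

```bash
python3 - <<'E' 2>/dev/null
from chk import *
chk('w2'); F=[];M=[]
for _ in range(12):
    cap("side"); o=ctrl.get_obs(); F.append(o["wrist_force"]@n_); M.append(RW.T@o["torque"])
print("F",np.mean(F),np.std(F),"M tool",np.mean(M,0))
status()
E
```

```text
t 11.05 rel window mm x,y,n [ 0.46  0.14 12.18] rot err [-0.1 -0.1 -0.1] F·n 4.49 [1.  0.2 4.9] gap 0.157 q [-0.49  0.44  0.4   1.87 -0.17  0.62  1.42]
side plate 255 [ 2.1 -2.7] [ 83.2 104.3] 0.6 tilt [-0.06 -0.26] n  1.5734919438620962 x [-33.4  40.1] y [-49.2  46.3]
  tablets -1 20 [-23.1  25.8 -27.1]
  tablets 1 4 [-23.4  24.8  35.9]
F 4.654697292987073 0.3669090214496802 M tool [ 0.15358186 -0.38268755 -0.01722174]
t 11.75 rel window mm x,y,n [ 0.32  0.15 12.14] rot err [-0.1  -0.09 -0.1 ] F·n 4.85 [ 0.6 -0.6  5.2] gap 0.153 q [-0.49  0.44  0.4   1.87 -0.17  0.62  1.42]
```

View pics/w2.png

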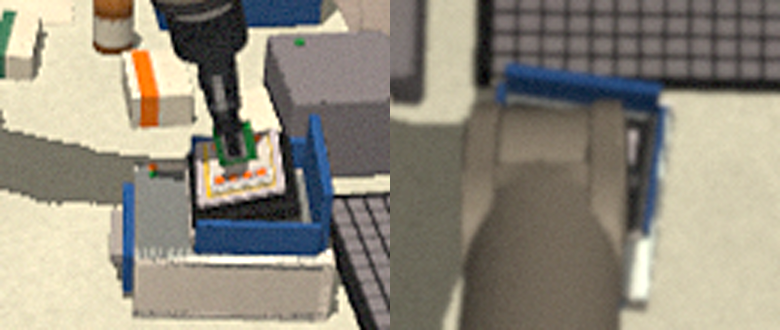

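The side crop shows the plate flat on the window, with the yellow border visible evenly around it (~(245,165)). The wrist force of 4.7 N plus ~0.9 N carrier weight gives about 4.5 mm of sink. One check of centring against the border in the same image:

```bash
python3 - <<'E' 2>/dev/null
from h import *
d=None
f,Q,d=cap("side"); K,R,t=d["intrinsics"],d["R"],d["t"]; h=cv2.cvtColor(f,cv2.COLOR_BGR2HSV)
def onplane(v,u,hn): # ray to plane at height hn above W
    r=R.T@(np.linalg.inv(K)@np.array([u,v,1.]));c=-R.T@t; P=c+r*((hn-(c-W)@n_)/(r@n_)); return [(P-W)@xs*1e3,(P-W)@np.cross(n_,xs)*1e3]
box=np.zeros(h.shape[:2],bool);box[185:235,305:355]=1
y=box&(h[...,0]>16)&(h[...,0]<35)&(h[...,1]>110)&(h[...,2]>110)
L=np.array([onplane(a,b,-.0045) for a,b in zip(*np.where(y))]); L=L[(abs(L)<[45,58]).all(1)]
print("border x",np.round(np.percentile(L[:,0],[1,99]),1),"y",np.round(np.percentile(L[:,1],[1,99]),1))
o=box&((h[...,0]<12)|(h[...,0]>172))&(h[...,1]>130)
L=np.array([onplane(a,b,.004) for a,b in zip(*np.where(o))]); L=L[(abs(L)<[40,50]).all(1)]
for s in(-1,1):
    k=L[L[:,1]*s>0]; print("tablets",s,len(k),np.round(k.min(0),1),np.round(k.max(0),1))
# slope/roll of plate top from plate-coloured points
E
```

```text
border x [-36.4  34.8] y [-43.5  42.9]
tablets -1 13 [-22.7 -33.3] [ 26.  -24.5]
tablets 1 5 [-23.1  29.4] [24.7 36.7]
```

The carrier sits about 1–2 mm too far up-slope. I'll back off 7 mm, shift 1.3 mm, and press again slightly deeper.

Emit:
drive_tool --jaw '[-1, -1, -1, -1, -1, -1, -1, -1]' --offset '[[0, 0, -4], [0, 0, -7], [1.3, 0, -7], [1.3, 0, -7], [1.3, 0, -5], [1.3, 0, -3.5], [1.3, 0, -2], [1.3, 0, -1]]' --delta_rot '[[0, 0, 0], [0, 0, 0], [0, 0, 0], [0, 0, 0], [0, 0, 0], [0, 0, 0], [0, 0, 0], [0, 0, 0]]'

```text
t: 12.6
tool_pos: [0.6873, 0.0382, 0.1475]
eef_rot: [0.175, 2.883, -0.021]
wrist_force: [-3.0, 1.7, 3.7]
finger_gap: 0.155
```

Emit:
drive_tool --jaw '[-1, -1, -1, -1, -1]' --offset '[[0, 0, 0.7], [0, 0, 1.4], [0, 0, 1.4], [0, 0, 1.4], [0, 0, 1.4]]' --delta_rot '[[0, 0, 0], [0, 0, 0], [0, 0, 0], [0, 0, 0], [0, 0, 0]]'

```text
t: 13.1
tool_pos: [0.6878, 0.0381, 0.1464]
eef_rot: [0.175, 2.882, -0.021]
wrist_force: [-5.0, 1.4, 4.4]
finger_gap: 0.152
```

```bash
python3 - <<'E' 2>/dev/null
from chk import *
chk('w3'); F=[]
for _ in range(12):
    f,Q,d=cap("side"); F.append(ctrl.get_obs()["wrist_force"]@n_)
print("F",np.mean(F),np.std(F)); status()
# drawer: pull face and bystanders vs start
f,Q,d=cap("side"); L=np.stack([(Q-O)@X,(Q-O)@Y,Q[...,2]],-1)*1000
m=(L[...,2]>30)&(L[...,2]<46)&(L[...,0]>-170)&(L[...,0]<-100)&(abs(L[...,1])<45); print("pull face x",np.round(np.percentile(L[m][:,0],[2,10,50]),1))
E
```

```text
t 13.1 rel window mm x,y,n [-1.21  0.13 11.69] rot err [-0.09 -0.07 -0.1 ] F·n 5.6 [-5.   1.4  4.4] gap 0.152 q [-0.49  0.44  0.4   1.87 -0.17  0.62  1.42]
side plate 253 [ 0.9 -5.7] [ 86.1 104.6] 1.6 tilt [-0.03  0.  ] n  1.2895641541196803 x [-39.6  34.7] y [-52.4  43.9]
  tablets -1 18 [-26.1  23.  -27.1]
F 5.282701723098968 0.5146227517278775
t 13.8 rel window mm x,y,n [-1.23  0.17 11.61] rot err [-0.09 -0.07 -0.1 ] F·n 5.88 [-3.9  0.6  5. ] gap 0.155 q [-0.49  0.44  0.4   1.87 -0.17  0.62  1.42]
pull face x [-117.2 -117.  -113.4]
```

```bash
python3 -c "
from h import *
status();print(ctrl.finish_job())"
```

```text
t 13.85 rel window mm x,y,n [-1.24  0.13 11.62] rot err [-0.09 -0.06 -0.1 ] F·n 5.33 [-4.5  1.   4.3] gap 0.154 q [-0.49  0.44  0.4   1.87 -0.17  0.62  1.42]
the job is handed in; nothing more can be done
None
```

I pushed the drawer shut, then picked up the green carrier and pressed it onto the sloped window. The job was handed in at 13.9 s with the carrier still held there.

**Drawer:** it hit a hard stop, with the force rising to about 21 N and no further travel. The last camera check put the pull face about 20 mm in front of the housing. The nominal shut distance is 25 mm, but that check rested on few, partly hidden points.

**Window press:** the wrist force along the window normal was 5.3 N. Adding about 0.9 N for the carrier's assumed weight gives an estimated sink of about 5 mm. The tool's own travel after contact suggests about 4.5 mm. The window did not bottom out.

**Alignment:**
- **Square and flush:** the tool was within 0.1° of the window pose I measured. The camera's fit of the plate tilt was about 0°, but the last fit also picked up points beyond the plate.
- **Centring:** I first landed 1–2 mm too far up the slope, so I lifted off, shifted the carrier 1.3 mm and pressed again. I estimate it is now centred within about 2 mm. Camera estimates of the sideways offset disagreed by 2–3 mm, so I relied on the jaws to centre it.

**Side load:** about 3–4 N of sideways friction remained on the carrier. It stayed steady.

**Other objects:** the arm did not go near the blue carrier, the cartons, the jar or the bottle, but I did not re-measure their positions.

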